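# Load a cartridge under the reader's spring flap

## Task

Load the blue cartridge into the small bench reader: with one fingertip press down the orange plate beside the loading track to hold the amber spring flap open, and with the other fingertip push the cartridge along the track under the flap until it is fully home against the stop. Then back off and let the flap spring shut over it. Only touch and push: do not lift the cartridge, and leave the other things on the bench where they are.

Things in the scene. Friction and masses are not known exactly. Their poses are not given: they have to be found in the camera images.
- reader: Small white and grey bench reader, fixed. Origin: on the bench surface at the mouth of its bay, on the track's centre line; x points along the track into the bay, y left (towards the orange plate), z up. Grey base 7 mm thick, x -100 to 85 mm, y +-30 mm. Behind the bay a white housing, 55 mm high and 80 mm wide.
- track (a point): On the floor of the loading track (7 mm above the bench), reader x = -50 mm. The track runs from reader x = -100 to 0 between two low kerbs (inner faces y = +-16.5 mm, tops 11 mm above the bench); open above.
- stop (a point): On the stop that ends the bay, reader x = 51 mm, 19 mm above the bench. The bay is x = 0 to 51 mm, between side walls (inner faces y = +-17.3 mm, 33 mm high); the amber flap roofs it.
- flap (a joint): Hinge of the brown-amber flap, rad: 0 = shut, 0.80 = fully open (hard stop); a spring shuts it. Flap and orange plate are one rigid rocker: pressing the plate down swings the flap's right edge up, to at most 70 mm above the bench. Pressing takes 1.5 N (shut) to 3.5 N (fully open) on the plate. The cartridge passes from about 0.5 rad on.
- hinge (a point): Hinge line of the flap at the mouth: parallel to the reader's x, at reader y = 20 mm, 38 mm above the bench. An arm 20 mm wide (reader x -2 to 18 mm) joins it to the orange plate; before it (x below -5 mm) the space between track and plate is free.
- skirt (a point): Bottom edge of the flap's front skirt, middle; moves with the flap. Shut, the skirt closes the mouth at reader x 0 to 2.5 mm, y -3 to -18 mm, down to 21 mm above the bench: it blocks the cartridge's tall blue part but passes over its low black tail.
- plate (a point): Middle of the orange press plate (136 mm along reader x, from -118 to 18 mm; 22 mm wide, 4 mm thick); moves with the flap. Shut: reader y = 77, 57 mm above the bench, sloping 36 deg up to the left. Fully open: y = 73, 10 mm above the bench, nearly level: a fingertip on it is then 11 to 15 mm above the bench. A fingertip can slide along it, beside the track.
- cartridge: Blue cartridge, 58 mm long (x), 30 mm wide (y), loose, about 60 g, in the track with its x along the reader's x. Origin: centre of its underside. Blue part x -15 to 29 mm, 24 mm high, paper label on top; low black tail x -29 to -13 mm, 12 mm high. Fully home the blue end touches the stop: origin at reader x = 22 mm, the tail sticking 7 mm out of the mouth under the skirt.
- cartridge_tail (a point): Middle of the end face of the cartridge's black tail (26 mm wide, 7 to 19 mm above the bench), the place to push; at reader x = -7 mm when home, so a finger need not go under the flap.
- spare_cartridge: Spare cartridge, same shape, white, on the bench to the right of the reader: a bystander. Origin: centre of underside.
- tube50: Lying 50 ml tube, 34 x 116 x 34 mm, blue cap: a bystander. Origin: centre of underside.
- timer: White timer, 64 x 66 x 19 mm: a bystander. Origin: centre of underside.
- boat: White square weighing boat, 82 x 82 x 19 mm: a bystander. Origin: centre of underside.
- marker_blue: Marker with blue cap, 15 x 129 x 15 mm: a bystander. Origin: centre of underside.
- amber_tube: Lying amber microtube, 13 x 41 x 13 mm, to the right of the reader: a bystander. Origin: centre of underside.
Not all that is in view belongs to the job. There is more than one size of the cartridge; the job needs the largest.

How it is judged:
By the outcome, as a careful person would: the job done as asked, in the order asked, and still so for the second after the job is handed in, with the robot touching nothing.
It also fails if it takes over 40 s, if anything falls off the work surface, if the arm or the gripper's body presses on something with over 40 N, if the wrist force passes 120 N, or if a joint passes its speed limit or range.

## Robot

A 6-joint arm with a two-finger parallel gripper is mounted at the origin on a cart in front of the work surface, level with it; the furniture and walls round the work are solid. World frame = base frame: x ahead of the robot, y to its left, z up, the work surface at z = 0. Lengths are in m, angles in rad, forces in N, time in s.
With the tool pointing down it reaches from about 0.25 to 0.775 m from the base axis. Payload 4 kg.
Tool frame: the origin (TCP) lies on the centre line of the jaws, within the pads' length; the fingertips stand tips_ahead ahead of it and the grasp point (between the pads) lies 3 mm ahead of it (tips_ahead is the distance from the TCP to the fingertips, in m); z points along the fingers, y is the direction in which the jaws open and shut (so a half turn about z gives the same grasp; the last joint's range is limited). The gripper opens to 94 mm and grips with 3 to 60 N. Pads are 16 mm wide; open, the fingers measure 119 mm over their backs; the gripper's body (75 mm by 177 mm) begins 78 mm behind the grasp point.
Start: joints at [1.096, 0.087, 1.371, -0, 1.684, -0.103], TCP at [0.2, 0.512, 0.228] pointing down, gripper open.
Joint ranges: [-3.1, 3.1], [-0.76, 2.03], [0.27, 2.55], [-1.08, 4.22], [0.17, 2.65], [-2.57, 2.57]. Speed limits (rad/s): [2.79, 2.79, 3.14, 3.14, 3.14, 3.14].

## Interface

Orientations are given as a 3x3 rotation matrix whose columns are the frame's x, y, z axes.
In Python, from bench import * gives the robot as it stands. Calls block until the motion is done:
- goto(position, orientation): joint-space move of the TCP to a pose.
- movel(position, orientation=None, rate=0.15, threshold=None): straight line of the TCP; orientation=None keeps the orientation; rate is the mean speed in m/s. With threshold (N) it stops when the force on the tool has changed by that much, and returns True; else False.
- movej(angles): joint-space move.
- grip(opening, grip_force=None): finger opening in m; grip_force is the grip in N (None keeps the last); returns when the fingers have stopped.
- dwell(seconds).
- solve_ik(position, orientation): joint angles nearest the present ones, or None.
- sense(): the state.
- read_camera(name): name is "scene" or "top"; returns a dict with "color" (480x640x3 uint8, red, green, blue), "fx", "fy", "cx", "cy" (pixels), "D" ([k1, k2, p1, p2, k3] as OpenCV has them; the pictures are not rectified), "extrinsics" (4x4, takes a point from camera to world coordinates). Camera axes: x right, y down, z forward; pixel columns grow to the right and rows downward; lengths in m; the calibration is good to about 2 mm. A picture is of the moment at which its call begins. There is no depth.
A pose or a line that the arm cannot do raises PlanningError and nothing moves.
- job_done(): hands the job in, once; it reports no verdict.
Trained networks look in the newest picture that a camera, given by its name, has taken for a name from the list of things; names that differ only in an ending like _2 or _b are one class to them, and where a whole thing is asked for, a point or a joint stands for the part that bears it (a point fixed in the world has none). Each returns a list of dicts, best first, with "confidence" (0 to 1); they miss things now and then, are a little off and sometimes report something else, mostly with a low value. They report only what shows in the picture. A call takes as long as a camera call. They do not tell look-alikes from the thing itself.
- trace(target, camera): "mask" (480x640 bool, what is visible of it).
- tip_of(target, camera): "centre" ([x, y, z] in m, in the coordinates of the camera as it stood for that picture, good to about 4 mm: a listed point, or the origin of a listed thing).
The state is a dict: "time": time; "joint_pos": joint angles; "dq": joint speeds; "joint_efforts": joint torques, N m; "tcp_pos": TCP position; "eef_rot": TCP orientation; "force": force on the tool from outside, world axes, zero at the start; "wrist_torque": the same for the moment, N m; "width": finger opening in m.
Only numpy, scipy, OpenCV 4.12 (cv2) and the standard library are available. Lean on these libraries where they do the work, as an engineer would, in place of code of your own. Each camera call takes 0.05 s, during which the arm holds its last target.

## Working session

There is one attempt and no reset: what is moved stays moved. The work goes in short steps, each a Python script; the robot and the scene stay as the last script left them, time stands still between calls to the robot, and variables do not carry over. Pictures are saved under pics/ and viewed, and the job is handed in when it is done.

```bash
ls; mkdir -p pics; python3 - <<'E'
from bench import *
import cv2
s=sense();print({k:(v if k in('time','tcp_pos','force','width') else 0) for k,v in s.items()})
try: print(tips_ahead)
except Exception as e: print(e)
for n in("scene","top"):
    c=read_camera(n);cv2.imwrite(f"pics/{n}0.png",c["color"][...,::-1]);print(n,c["fx"],c["cx"],c["cy"],c["D"],c["extrinsics"])
E
```

```text
pics
{'time': 0.0, 'joint_pos': 0, 'dq': 0, 'joint_efforts': 0, 'tcp_pos': array([0.19960429, 0.51198194, 0.22632157]), 'eef_rot': 0, 'force': array([-0.63888415,  0.44907956, -0.0199944 ]), 'wrist_torque': 0, 'width': 0.0939134389118947}
0.022
scene 434.7332053846676 322.85591173476126 241.56018515109 [-0.02712303  0.          0.          0.          0.        ] [[ 0.8841983  -0.30538018  0.35346331  0.16645117]
 [-0.46696614 -0.55898396  0.68518578 -0.75590267]
 [-0.01166184 -0.7708955  -0.63685487  0.72587644]
 [ 0.          0.          0.          1.        ]]
top 587.6910307906421 326.47608389858055 242.14745012972358 [-0.10407031  0.          0.          0.          0.        ] [[ 0.01808041 -0.99344403  0.11288072  0.3790597 ]
 [-0.9998319  -0.01762074  0.00506866 -0.04233388]
 [-0.00304639 -0.11295339 -0.99359562  1.33537599]
 [ 0.          0.          0.          1.        ]]
```

View pics/scene0.png

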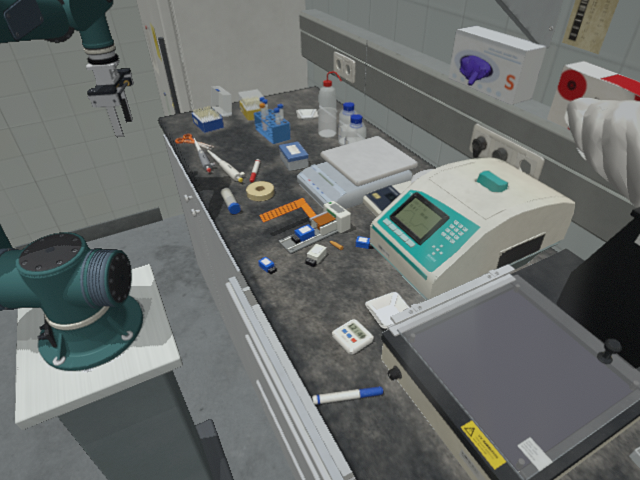

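View pics/top0.png

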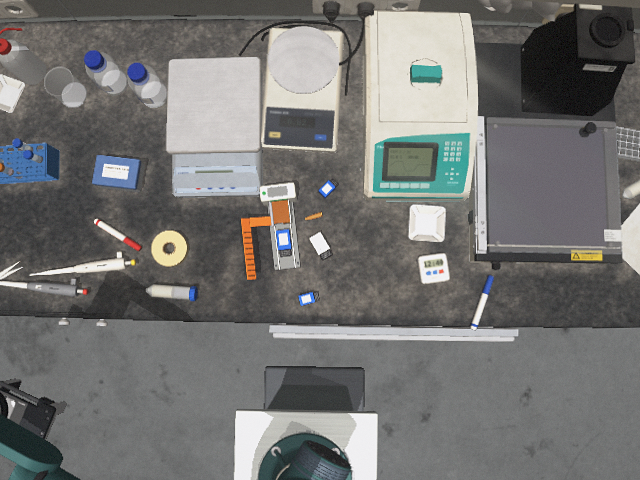

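```bash
cat > h.py <<'E'
from bench import *
import numpy as np, cv2
def world(c,p):
    T=np.array(c["extrinsics"]);return T[:3,:3]@np.array(p)+T[:3,3]
def K(c): return np.array([[c["fx"],0,c["cx"]],[0,c["fy"],c["cy"]],[0,0,1.]])
def ray(c,uv):
    n=cv2.undistortPoints(np.array([[uv]],float),K(c),np.array(c["D"]))[0,0]
    T=np.array(c["extrinsics"]);return T[:3,3],T[:3,:3]@np.array([n[0],n[1],1])
def atz(c,uv,z):
    o,d=ray(c,uv);return o+d*(z-o[2])/d[2]
def proj(c,P):
    T=np.linalg.inv(np.array(c["extrinsics"]));P=np.atleast_2d(P)
    r,_=cv2.Rodrigues(T[:3,:3]);return cv2.projectPoints(P.astype(float),r,T[:3,3],K(c),np.array(c["D"]))[0][:,0]
E
python3 - <<'E'
from h import *
np.set_printoptions(precision=4,suppress=True)
for n in("scene","top"):
    c=read_camera(n)
    for t in("reader","track","stop","hinge","skirt","plate","cartridge","cartridge_tail","spare_cartridge"):
        print(n,t,[(round(d["confidence"],2),world(c,d["centre"])) for d in tip_of(t,n)][:3])
E
```

```text
scene reader [(0.76, array([0.5701, 0.0639, 0.004 ])), (0.46, array([ 0.592 , -0.0045, -0.003 ]))]
scene track [(0.74, array([0.5168, 0.0538, 0.007 ]))]
scene stop [(0.75, array([0.6183, 0.0714, 0.0181])), (0.24, array([ 0.3982, -0.388 , -0.0024]))]
scene hinge [(0.93, array([0.5655, 0.082 , 0.0354]))]
scene skirt [(0.58, array([0.5712, 0.0514, 0.0205]))]
scene plate [(0.96, array([0.5096, 0.1347, 0.0577]))]
scene cartridge [(0.55, array([0.5251, 0.0557, 0.0083])), (0.54, array([ 0.4051, -0.0021, -0.0012])), (0.47, array([ 0.6571, -0.0389,  0.0022]))]
scene cartridge_tail [(0.75, array([0.4959, 0.0548, 0.0109])), (0.71, array([ 0.58  , -0.2636,  0.0025])), (0.68, array([ 0.4065, -0.0198,  0.0092]))]
scene spare_cartridge [(0.19, array([0.6171, 0.071 , 0.0199]))]
top reader [(0.95, array([0.5667, 0.0683, 0.0015]))]
top track [(0.66, array([0.5189, 0.0582, 0.0063]))]
top stop [(0.68, array([0.6206, 0.0761, 0.0214]))]
top hinge [(0.62, array([0.5611, 0.0872, 0.0349]))]
top skirt [(0.86, array([0.5712, 0.0549, 0.018 ]))]
top plate [(0.73, array([0.5087, 0.1329, 0.0575])), (0.22, array([ 0.5677,  0.0683, -0.    ]))]
top cartridge [(0.66, array([0.5237, 0.0594, 0.0061])), (0.65, array([ 0.6581, -0.0357,  0.002 ])), (0.64, array([0.4029, 0.0047, 0.0006]))]
top cartridge_tail [(0.69, array([ 0.5198, -0.0185, -0.0007])), (0.62, array([ 0.675 , -0.0562,  0.0039])), (0.57, array([0.4941, 0.0586, 0.0135]))]
top spare_cartridge [(0.54, array([ 0.5187, -0.0236, -0.0018]))]
```

Could be taken for the cartridge (top image): blue one in the track (283,240), loose blue ones (308,298) and (327,188), white spare (320,245). The one in the track matches the description; I'll check it in a crop.

```bash
python3 - <<'E'
from h import *
a=cv2.imread("pics/top0.png")[170:310,225:345]
cv2.imwrite("pics/topc.png",cv2.resize(a,None,fx=5,fy=5,interpolation=cv2.INTER_CUBIC)[:, :600][:700][50:650])
b=cv2.imread("pics/scene0.png")[185:285,245:385]
cv2.imwrite("pics/scenec.png",cv2.resize(b,None,fx=5.5,fy=5.5,interpolation=cv2.INTER_CUBIC))
E
```

```text
(no output)
```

View pics/topc.png

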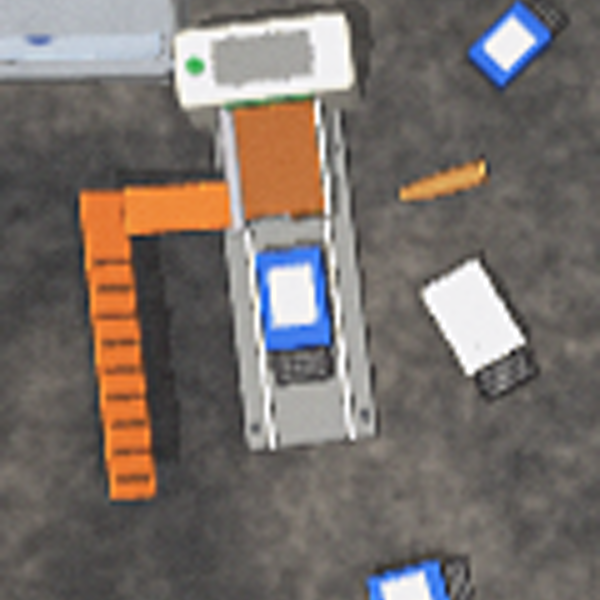

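View pics/scenec.png

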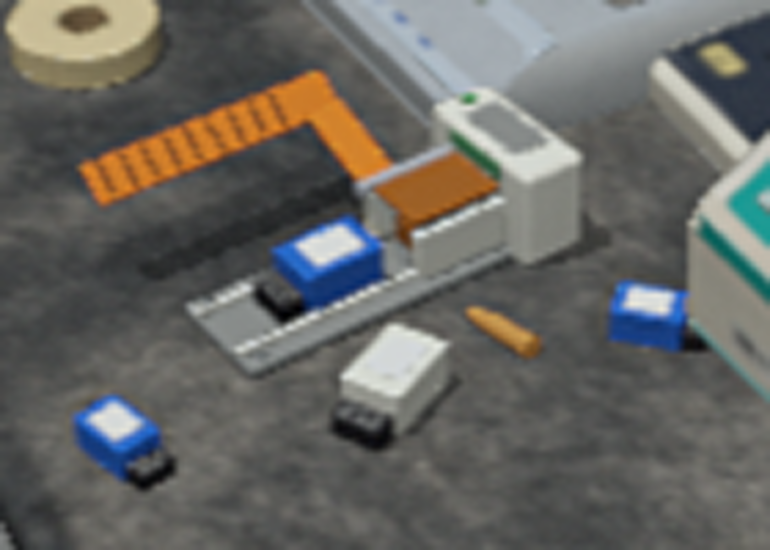

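The crop confirms that the cartridge in the track is the largest blue one: crop (295,315), i.e. top (284,243). The two loose blue ones are clearly smaller. Next I fit the reader pose from its corners in both views.

```bash
cat > fit.py <<'E'
from h import *
from scipy.optimize import least_squares
np.set_printoptions(precision=4,suppress=True)
ct=read_camera("top");cs=read_camera("scene")
tp=lambda u,v:(225+(u+.5)/5-.5,180+(v+.5)/5-.5)
sp=lambda u,v:(245+(u+.5)/5.5-.5,185+(v+.5)/5.5-.5)
s,cc=np.sin(np.radians(36)),np.cos(np.radians(36))
def pl(x,e): # top surface corners
    return (x,77+e*11*cc-2*s,57+e*11*s+2*cc)
T=[((-100,30,7),tp(248,449)),((-100,-30,7),tp(376,436)),(pl(-118,1),tp(112,500)),(pl(-118,-1),tp(157,496)),(pl(18,1),tp(80,193)),((-100,16.5,11),tp(272,447)),((-100,-16.5,11),tp(351,440))]
S=[((-100,-30,7),sp(250,366)),((-100,30,7),sp(190,308)),(pl(-118,1),sp(80,166)),(pl(-118,-1),sp(102,206)),(pl(18,1),sp(320,70))]
def W(q,P):
    P=np.array(P,float)/1000;c,n=np.cos(q[2]),np.sin(q[2])
    return np.stack([q[0]+c*P[:,0]-n*P[:,1],q[1]+n*P[:,0]+c*P[:,1],P[:,2]],1)
def f(q,sets):
    return np.concatenate([(proj(c,W(q,[a for a,_ in L]))-np.array([b for _,b in L])).ravel() for c,L in sets])
if __name__=="__main__":
    for st in([(ct,T)],[(cs,S)],[(ct,T),(cs,S)]):
        r=least_squares(f,[.57,.06,.17],args=(st,),x_scale=[.01,.01,.1],loss='soft_l1');print(r.x,np.abs(r.fun).max(),r.fun)
    q=r.x;R=lambda p:(lambda d:np.array([np.cos(q[2])*d[0]+np.sin(q[2])*d[1],-np.sin(q[2])*d[0]+np.cos(q[2])*d[1]])*1000)(np.array(p)[:2]-q[:2])
    # cartridge blue top z=31mm corners
    for uv in [(257,253),(323,247),(272,352),(331,346)]: print('blue top',R(atz(ct,tp(*uv),.031)))
    for uv in [(279,385),(329,380)]: print('tail',R(atz(ct,tp(*uv),.019)))
    for n,p in dict(track=(.5189,.0582),stop=(.6206,.0761),cart=(.5237,.0594),tail=(.4941,.0586),plate=(.5087,.1329),hinge=(.5611,.0872)).items():print(n,R(p))
E
python3 fit.py
```

```text
[0.5676 0.067  0.1409] 0.7549447332539216 [-0.415   0.5822  0.2616 -0.046   0.2097 -0.0809  0.0774  0.029  -0.0417
 -0.3091  0.5492  0.1381 -0.7549 -0.2427]
[0.5687 0.0636 0.1447] 1.0895280321705627 [ 0.4664  1.0272 -1.0895 -0.4712  0.1606 -0.0606  0.1102 -0.0362  0.0286
 -0.3146]
[0.5681 0.0663 0.1408] 1.748474837274557 [-0.1125  0.3655  0.5638 -0.2608  0.5256 -0.3094  0.3902 -0.1967  0.2757
 -0.5338  0.8525 -0.0788 -0.4518 -0.4586 -0.3153  0.426  -1.7485 -1.067
 -0.413  -0.6597 -0.4958 -0.6408 -0.484  -0.766 ]
blue top [-14.1452  13.7252]
blue top [-15.0987 -15.983 ]
blue top [-59.2823  12.0947]
blue top [-59.8405 -14.3905]
tail [-73.1807  11.5171]
tail [-73.6938 -11.1016]
track [-49.8729  -1.1334]
stop [53.3328  2.3132]
cart [-44.952   -0.6191]
tail [-74.3712   2.7439]
plate [-49.486   74.2588]
hinge [-4.0199 21.6556]
```

```bash
cat > m.py <<'E'
from h import *
np.set_printoptions(precision=4,suppress=True)
q=(.568,.0656,.141)
ux=np.array([np.cos(q[2]),np.sin(q[2]),0]);uy=np.array([-ux[1],ux[0],0])
def pos(x,y,tip): return np.array([q[0],q[1],0])+ux*x/1000+uy*y/1000+np.array([0,0,tip/1000+tips_ahead])
def rd(p): d=np.array(p)-np.array([q[0],q[1],0]);return np.array([d@ux,d@uy,d[2]-tips_ahead])*1000
RA=np.stack([-ux,uy,[0,0,-1]],1);RB=np.stack([ux,-uy,[0,0,-1]],1)
def st(m=''):
    s=sense();print(m,round(s['time'],2),rd(s['tcp_pos']),s['force'],round(s['width'],4))
def pics(k):
    for n in("scene","top"):
        c=read_camera(n)["color"][...,::-1]
        c=c[150:310,215:375] if n=="top" else c[160:290,240:400]
        cv2.imwrite(f"pics/{n}{k}.png",cv2.resize(c,None,fx=3.7,fy=3.7,interpolation=cv2.INTER_CUBIC))
E
python3 - <<'E'
from m import *
print(sense()['eef_rot'])
for n,R in(("A",RA),("B",RB)): print(n,solve_ik(pos(-88,37,80),R),solve_ik(pos(-15,37,14),R))
a,b=solve_ik(pos(-88,37,90),RA),solve_ik(pos(-88,37,90),RB)
j=sense()['joint_pos'];R=RA
if a is None or (b is not None and np.abs(b-j).max()<np.abs(np.array(a)-j).max()): R=RB
np.save('R.npy',R)
goto(pos(-88,37,160),R); grip(.0616); movel(pos(-88,37,85),R); st()
pics(1)
E
```

```text
[[-0.9317  0.3633  0.    ]
 [ 0.3633  0.9317  0.0001]
 [-0.      0.0001 -1.    ]]
A [ 0.0695  0.001   1.7129 -0.      1.4277 -1.6423] [ 0.0789  0.2184  1.6135 -0.      1.3097 -1.6329]
B [ 0.0695  0.001   1.7129 -0.      1.4277  1.4993] [ 0.0789  0.2184  1.6135 -0.      1.3097  1.5087]
 4.38 [-87.5448  36.9495  85.6315] [0.2521 0.4091 0.5498] 0.0618
```

View pics/scene1.png

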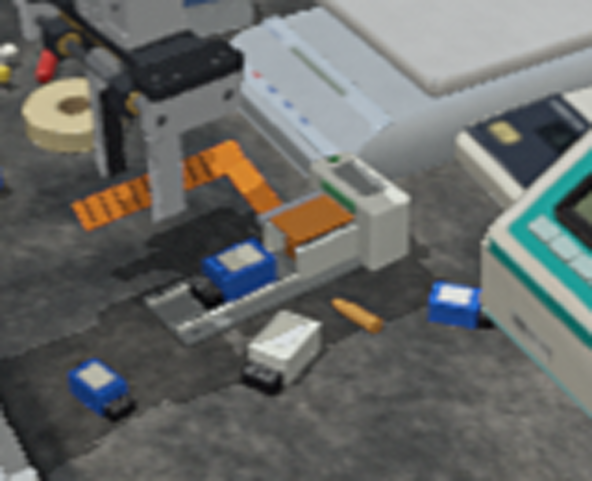

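View pics/top1.png

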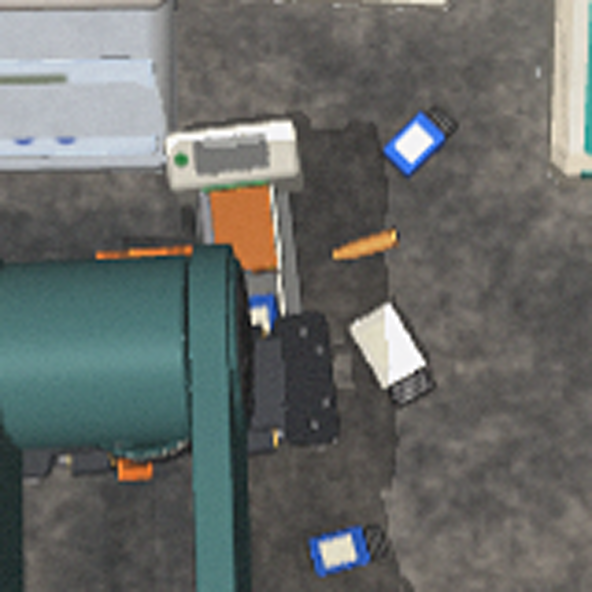

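The scene view shows the fingers straddling plate and track, with the right tip at crop (168,215). I check that against projection, then lower with a force guard.

```bash
python3 - <<'E'
from m import *
R=np.load('R.npy')
c=read_camera("scene")
P=[pos(-88+dx,0,85.6)-[0,0,tips_ahead] for dx in(-8,0,8)]
print((proj(c,P)-[240,160])*3.7)
print(movel(pos(-88,37,40),R,rate=.08,threshold=9));st('40')
print(movel(pos(-88,37,14.5),R,rate=.04,threshold=9));st('14')
pics(2)
E
```

```text
[[157.9912 224.0888]
 [168.1882 219.7799]
 [178.3183 215.4995]]
False
40 5.23 [-88.3167  37.0959  40.1361] [-0.6232 -0.6713  1.6579] 0.0614
False
14 6.02 [-87.5307  37.0102  14.8563] [ 0.8754 -2.5591  3.733 ] 0.0615
```

View pics/scene2.png

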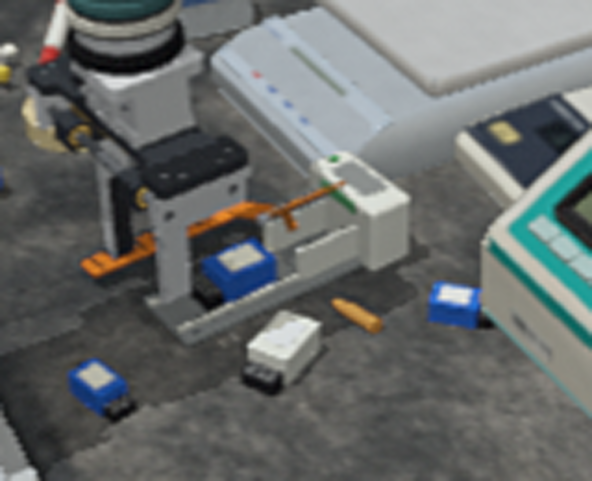

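The flap is up (skirt edge at crop (290,222)), the plate is pressed, and the right tip is in the track behind the tail at (178,290). Now I push.

```bash
python3 - <<'E'
from m import *
R=np.load('R.npy')
print(movel(pos(-45,37,14.5),R,rate=.04,threshold=8));st()
print(movel(pos(-22,37,14.5),R,rate=.03,threshold=8));st()
print(movel(pos(-9,37,14.5),R,rate=.012,threshold=7));st()
pics(3)
E
```

```text
False
 7.34 [-44.7666  37.0745  14.7103] [-1.7392  0.7662  2.6632] 0.0613
False
 8.26 [-21.6538  36.877   14.4775] [-2.9426 -0.3886  3.6956] 0.0613
True
 8.96 [-15.6452  37.1146  14.3999] [-0.5377 -0.4101  4.8154] 0.0615
```

View pics/scene3.png

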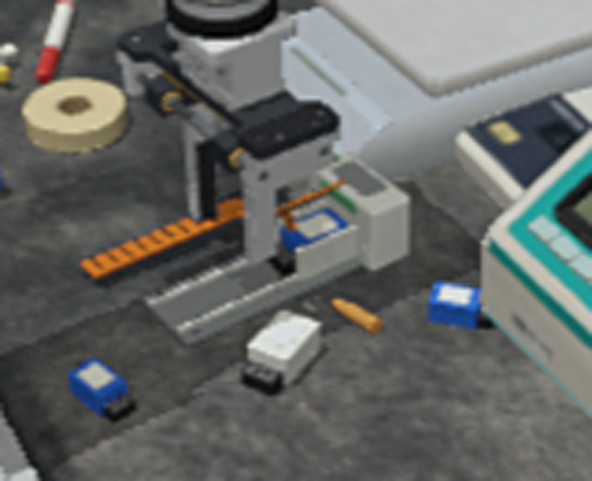

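View pics/top3.png

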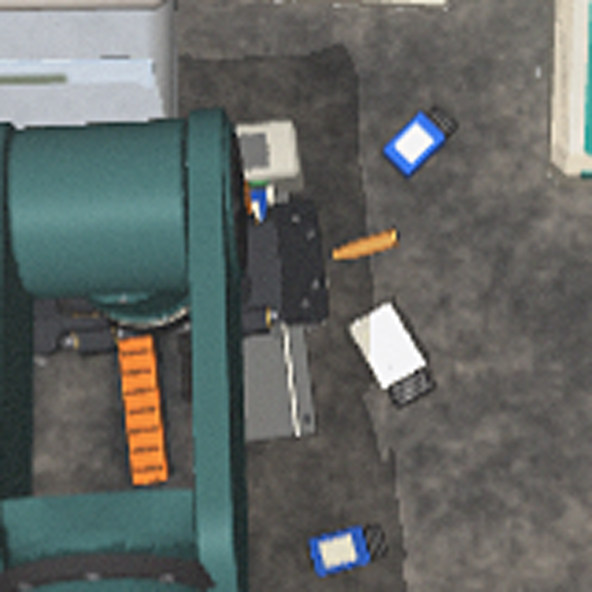

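The guard stopped at x = -15.6, where -15 is the nominal home position (tip face -7.6). I press once more to confirm it is against the stop.

```bash
python3 - <<'E'
from m import *
R=np.load('R.npy')
print(movel(pos(-10,37,14.5),R,rate=.012,threshold=13));st()
dwell(.3);st()
s=sense()['tcp_pos'];x=rd(s)[0]
movel(pos(x-25,37,14.5),R,rate=.05);st('back')
pics(4)
E
```

```text
True
 9.57 [-15.4943  37.0627  14.231 ] [-1.3533 -0.1071  3.6786] 0.0615
 9.88 [-15.4968  37.0654  14.2425] [-2.1756 -0.5339  3.169 ] 0.0615
back 10.53 [-41.3295  36.9931  14.3611] [-0.2677  0.6972  2.7006] 0.0615
```

View pics/scene4.png

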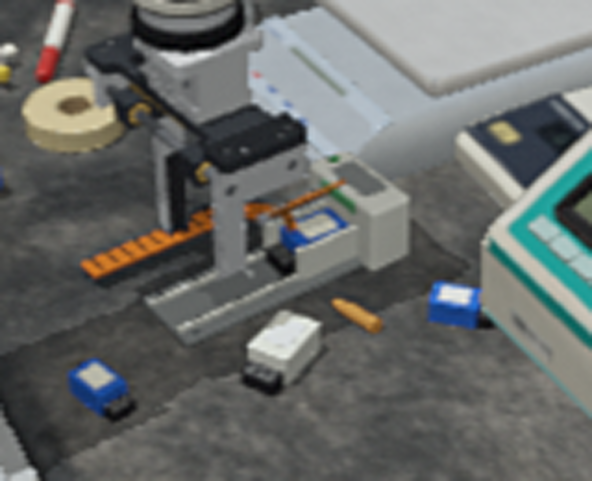

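The same hard stop came at -15.5 with the higher threshold. Before shutting the flap I overlay the nominal home outline, along with one 5 mm short, to verify.

```bash
python3 - <<'E'
from m import *
c=read_camera("scene")
im=c["color"][...,::-1][160:290,240:400];k=6
im=cv2.resize(im[35:120,40:130],None,fx=k,fy=k,interpolation=cv2.INTER_CUBIC)
def W(P): return [np.array([q[0],q[1],0])+ux*p[0]/1e3+uy*p[1]/1e3+[0,0,p[2]/1e3] for p in P]
for o,col in((22,(0,255,0)),(17,(0,0,255))):
    for P in ([(o-15,-15,31),(o-15,15,31),(o+29,15,31),(o+29,-15,31)],[(o-29,-13,19),(o-29,13,19),(o-29,13,7),(o-29,-13,7)]):
        uv=((proj(c,W(P))-[280,195]+.5)*k).round().astype(np.int32)
        cv2.polylines(im,[uv],True,col,1)
cv2.imwrite("pics/ov.png",im)
E
```

```text
(no output)
```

View pics/ov.png

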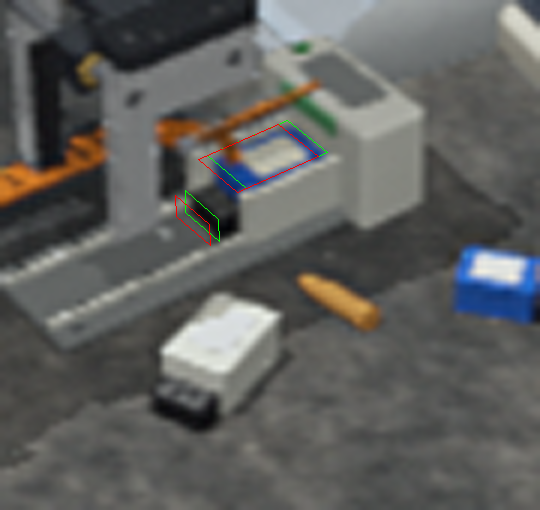

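The tail and the far blue edge match the green (home) outline. Now I raise to let the flap shut.

```bash
python3 - <<'E'
from m import *
R=np.load('R.npy')
movel(pos(-60,37,14.5),R,rate=.08)
movel(pos(-60,37,75),R,rate=.06);st()
movel(pos(-60,37,150),R)
movel(pos(-200,37,190),R);st()
dwell(.5);pics(5)
E
```

```text
12.23 [-60.3671  37.0317  74.4095] [-0.8042  0.1762  0.0262] 0.0615
 14.0 [-199.7756   36.977   189.5493] [ 0.2624  0.0917 -0.6387] 0.0613
```

View pics/scene5.png

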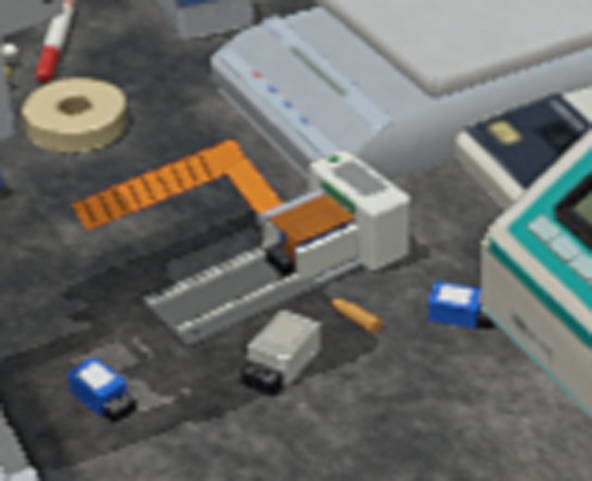

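View pics/top5.png

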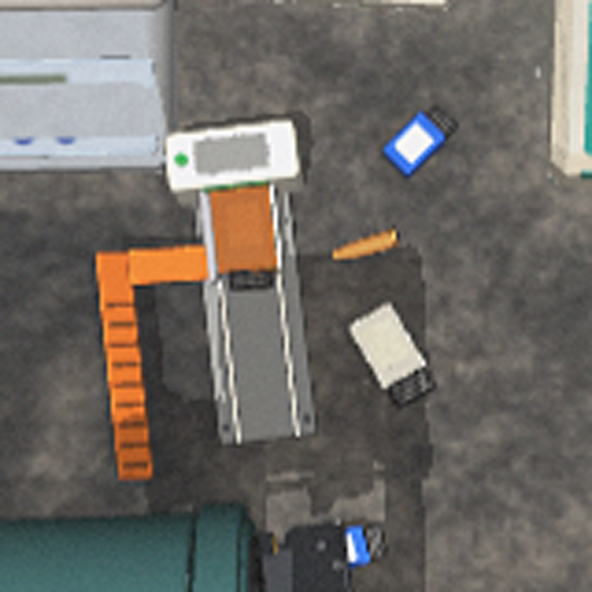

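The flap is shut, with its skirt at scene crop (287,240). Only the short black tail shows, at top crop (252,279), and the bystanders haven't moved. The robot is clear, so I hand in.

```bash
python3 - <<'E'
from m import *
job_done();st()
E
```

```text
the job is handed in; nothing more can be done
the job is handed in; nothing more can be done
```

The blue cartridge is loaded in the reader, and the flap has sprung shut over it. I handed the job in at about 14.6 s on the robot's clock.

- **How it was done:** I set the fingers about 74 mm apart. One tip pressed the orange plate down while the other pushed the cartridge's tail along the track. I then backed off 45 mm with the plate still held, and lifted clear.
- **Fully home:** The push stopped firmly twice in the same place, with the tip face at reader x of about -7.5 mm. Nominal home is -7 mm, so this is within my accuracy of about 1–2 mm. With the flap still open, the nominal home outline drawn over the picture matched the cartridge.
- **Flap and surroundings:** The last pictures show the flap shut, only the black tail sticking out, and the robot touching nothing. The spare cartridge, the amber tube and the two smaller blue cartridges look unmoved. I did not check the timer, boat, marker and 50 ml tube again, but the arm never went near them.
- **Disagreements:** The two cameras differed by about 3 mm on the reader's sideways position, which was well inside the room available. No check failed.

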